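Clear the offcuts off the cutting deck into the scrap bin

ROBOT

A 7-joint arm with a two-finger parallel gripper is mounted at the origin on a cart in front of the work surface, level with it; the furniture and walls round the work are solid. World frame = base frame: x ahead of the robot, y to its left, z up, the work surface at z = 0. Lengths are in m, angles in rad, forces in N, time in s.
With the tool pointing down it reaches from about 0.425 to 1.025 m from the base axis. Payload 9.4 kg.
Tool frame: the origin (TCP) lies at the very end of the fingers, on their centre line; the grasp point (between the pads) lies 19 mm behind it (ctrl.grip_depth is the z of the grasp point in the tool frame, in m); z points along the fingers, y is the direction in which the jaws open and shut (so a half turn about z gives the same grasp; the last joint's range is limited). The gripper opens to 93 mm and grips with 3 to 60 N. Pads are 15 mm wide; open, the fingers measure 128 mm over their backs; the gripper's body (75 mm by 188 mm) begins 65 mm behind the grasp point.
Start: joints at [-1.268, 0.599, -0.003, 1.599, 0.002, 0.943, -0.08], TCP at [0.269, 0.673, 0.219] pointing down, gripper open.
Joint ranges: [-2.57, 2.57], [-0.35, 1.97], [-1.29, 1.29], [0.11, 2.56], [-1.05, 4.19], [0.11, 1.86], [-2.63, 2.63]. Speed limits (rad/s): [2.22, 2.22, 3.01, 3.01, 3.14, 3.14, 3.14].

INTERFACE

Orientations are given as a rotation vector (axis times angle).
In Python, from cell import ctrl gives the robot as it stands.
- The arm moves only by the tool drive_tool, never from a script. Its argument "commands" is a list that holds one entry, the list of rows, each a list of 4 numbers: the shift along the tool's x, y, z in m, then the turn about the tool's z in degrees. In form: [[[dx, dy, dz, spin], ...]]. A call has 1 to 5 rows; each row is the pose to reach, as a shift and turn from the pose commanded when the call began, along the tool's axes at that moment; what a row does not reach only later rows make up. A row lasts 1/10 s, in which the tool goes at most 50 mm and 8.59 degrees, less where a joint would pass 70% of its speed; a pose out of reach is approached as far as the arm can. A call with a gripper value outside its range is refused whole. "gripper" is the opening in per cent of the stroke, from 0 (shut) to 100 (fully open), set as the call begins (left out, the last holds). The fingers move at their own pace and stop on an object; the grip force is fixed at half the most. Time passes only in rows, so rows that repeat a pose let the fingers close. It gives the time, the measured TCP pose, the force and the opening at its end, in the units of the state.
- ctrl.get_obs(): the state, without advancing time (a new reading comes with each control period).
- ctrl.get_image(name): name is "side" or "top"; returns a dict with "color" (420x560x3 uint8, red, green, blue), "z_map" (420x560 float32, m along the optical axis (not along the pixel's ray), 0 where there is no reading), "K" (3x3 intrinsics, pixels), "eye" and "rotation" of the camera in the world. Camera axes: x right, y up, looking along -z (the intrinsics and any distortion apply to the point x, -y, -z); pixel columns grow to the right and rows downward; lengths in m; the calibration is good to about 2 mm. A picture is of the moment at which its call begins.
- ctrl.close_job(): hands the job in, once; it reports no verdict.
The state is a dict: "t": time; "joint_positions": joint angles; "qd": joint speeds; "joint_efforts": joint torques, N m; "tool_pos": TCP position; "tool_rot": TCP orientation; "wrist_force": force on the tool from outside, world axes, zero at the start; "torque": the same for the moment, N m; "width": finger opening in m.
Only numpy, scipy, OpenCV 4.12 (cv2) and the standard library are available. Lean on these libraries where they do the work, as an engineer would, in place of code of your own. Each camera call takes 0.05 s, during which the arm holds its last target. There are 200 camera calls.

TASK

Clear both offcuts, the wooden block and the flat grey slab, off the springy cutting deck into the scrap bin under its open end. The slab fits too closely between the fences to be gripped: press on it from above, just firmly enough (never with more than about 30 newtons), and draw it away from the back stop, then push it over the open end. Leave the tape roll, the timer and the dropper bottle where they are.

Things in the scene. Friction and masses are not known exactly. Their poses are not given: they have to be found in the camera images.
- deck: Raised cutting deck on a fixed white base, 170 mm (x) by 260 mm (y), its flat top level and 110 mm above the desk at rest. Origin: centre of the footprint at desk height (fixed). The -y end is open; fences 18 mm wide and 18 mm high above the top run along both x sides (inner faces at x = -67, +67 mm), a like back stop closes the +y end (inner face y = +112 mm).
- deck_edge (a point): Middle of the deck's open end, on its top (deck frame 0, -130, 110 mm); axes as the deck's, -y points out over the bin. The table is hinged along this edge on a preloaded coil spring under the back: pressed, it dips, by up to 30 mm at the back stop, softly near the back and hardly at all near this edge, and comes up when let go. How far it gives must be felt.
- bin_mouth (a point): Centre of the mouth of the fixed open grey plastic scrap bin, at rim height 84 mm above the desk; bin 200 mm (x) by 190 mm (y) outside, walls 4 mm, floor sloping down from 43 mm above the desk on the +y side to 5 mm on the -y side; axes as the deck's. The deck overhangs the bin's +y side by about 20 mm, so that what goes over the open end falls inside.
- slab_center (a point): Centre (half-way up) of the flat offcut of grey worktop board, 122 (x) by 100 (y) by 18 mm thick, 0.24 to 0.5 kg, loose, flat on the deck 1 to 5 mm from the back stop, 4 to 8 mm from each side fence, top level with the fences. Fingers fit neither beside nor behind it. Friction on the deck about 0.4, finger pads hold better. A press of 15 to 22 N draws it along; lighter, fingers may slip.
- block_center (a point): Centre (half-way up) of the batten offcut: pale wooden block 80 mm (x) by 44 mm (y) by 40 mm high, about 0.09 kg, loose, lying on the deck between the slab and the open end. Can be gripped across its 44 mm side; between the fences it can be turned some 0.25 rad.
- tape_roll: Roll of brown tape, 92 mm across, 48 mm high, standing flat on the desk beyond the deck; bystander. Origin: centre of its underside.
- timer: Small white bench timer, 78 mm square, 22 mm high, on the desk left of the deck; bystander. Origin: centre of its underside.
- dropper: Amber dropper bottle, 30 mm across, 101 mm high, standing on the desk beyond the bin; bystander. Origin: centre of its underside.
Things that resemble listed ones, but are neither listed nor needed, are in the scene too. What is shaped like the part that bears slab_center but purple is not meant.

How it is judged:
At the end, for the whole second after the job is handed in: The centres of the slab and of the block are both inside the bin's outline and below its rim, and both lie at rest (x of slab_center in the frame of bin_mouth between -0.1 and 0.1 m and y of slab_center in the frame of bin_mouth between -0.095 and 0.095 m and z of each of slab_center, block_center in the frame of bin_mouth below 0 m and x of block_center in the frame of bin_mouth between -0.1 and 0.1 m and y of block_center in the frame of bin_mouth between -0.095 and 0.095 m and linear speed of each of slab, block below 0.02 m/s); the robot touches nothing.
It fails at once if the slab is pressed or pushed with more than 40 N (contact force between the fingers and slab above 40 N).
It fails at once if the tape roll is moved by more than 20 mm (distance of tape_roll from where it was at the start of the episode above 0.02 m).
It fails at once if the timer is moved by more than 20 mm (distance of timer from where it was at the start of the episode above 0.02 m).
It fails at once if the dropper bottle is moved by more than 20 mm (distance of dropper from where it was at the start of the episode above 0.02 m).
It also fails if it takes over 67 s, if anything falls off the work surface, if the arm or the gripper's body presses on something with over 40 N, if the wrist force passes 120 N, or if a joint passes its speed limit or range.

## Working session

There is one attempt and no reset: what is moved stays moved. The work goes in short steps, Python scripts to look and compute and a tool call to move; the robot and the scene stay as the last step left them, time stands still between calls to the robot, and variables do not carry over. Pictures are saved under pics/ and viewed, about 8 in all and at most 12, crops included, and the job is handed in when it is done.

Besides the shell and the picture viewer there is one more tool, called after "Request:" as name(argument=value, ...) on one line, values as JSON. drive_tool: Moves the arm, as the interface text tells. Its arguments: {"type":"object","properties":{"commands":{"type":"array"},"gripper":{"type":"number"}},"required":["commands"]}

```bash
mkdir -p pics
cat > h.py <<'E'
import numpy as np, cv2
from cell import ctrl
def world(im,u,v,z=None):
    K=im["K"];d=np.array([(u-K[0,2])/K[0,0],-(v-K[1,2])/K[1,1],-1.])
    R=np.array(im["rotation"]);e=np.array(im["eye"]);w=R@d
    s=im["z_map"][int(v),int(u)] if z is None else (z-e[2])/w[2]
    return e+s*w
def cloud(im):
    K=im["K"];h,w=im["z_map"].shape;u,v=np.meshgrid(np.arange(w),np.arange(h))
    d=np.stack([(u-K[0,2])/K[0,0],-(v-K[1,2])/K[1,1],-np.ones_like(u,float)],-1)*im["z_map"][...,None]
    return d@np.array(im["rotation"]).T+np.array(im["eye"])
E
ls
python3 - <<'E'
from h import *
ims={n:ctrl.get_image(n) for n in("top","side")}
for n,i in ims.items():
    print(n,i["eye"],np.round(i["rotation"],3).tolist(),np.round(i["K"],1).tolist(),[k for k in i])
    cv2.imwrite(f"pics/{n}0.png",cv2.resize(i["color"][...,::-1],(800,600),interpolation=cv2.INTER_CUBIC))
    np.savez(f"{n}0.npz",**i)
print(ctrl.get_obs(),ctrl.grip_depth)
E
```

```text
h.py
pics
top [0.3736422  0.08493748 1.6104406 ] [0.083, -0.089, -1.552] [[521.7, 0.0, 279.2], [0.0, 521.7, 214.0], [0.0, 0.0, 1.0]] ['color', 'z_map', 'K', 'eye', 'rotation']
side [ 0.54116856 -0.82251062  0.58791896] [1.071, -0.002, 0.026] [[434.1, 0.0, 275.9], [0.0, 434.1, 213.1], [0.0, 0.0, 1.0]] ['color', 'z_map', 'K', 'eye', 'rotation']
{'t': 0.1, 'joint_positions': array([-1.26771691,  0.60003108, -0.00254674,  1.60002244,  0.00178721,
        0.94289206, -0.0798221 ]), 'qd': array([ 2.08662146e-03, -1.66968763e-03,  8.84081079e-05, -2.97010516e-03,
        5.29513764e-04, -1.81556801e-04, -8.15090491e-06]), 'joint_efforts': array([ 3.98442717e-03, -7.66554737e+01,  1.50196329e+00, -2.52931809e+01,
       -5.22967963e-02,  1.35685210e-02,  6.49544904e-05]), 'tool_pos': array([0.26862006, 0.67294932, 0.21786621]), 'tool_rot': array([-5.92901847e-01, -3.08499238e+00,  2.10985748e-03]), 'wrist_force': array([ 0.32250787, -0.76675074, -1.14601226]), 'torque': array([0.00055575, 0.00919571, 0.03624507]), 'width': 0.09315285837307846} -0.0188
```

View pics/top0.png

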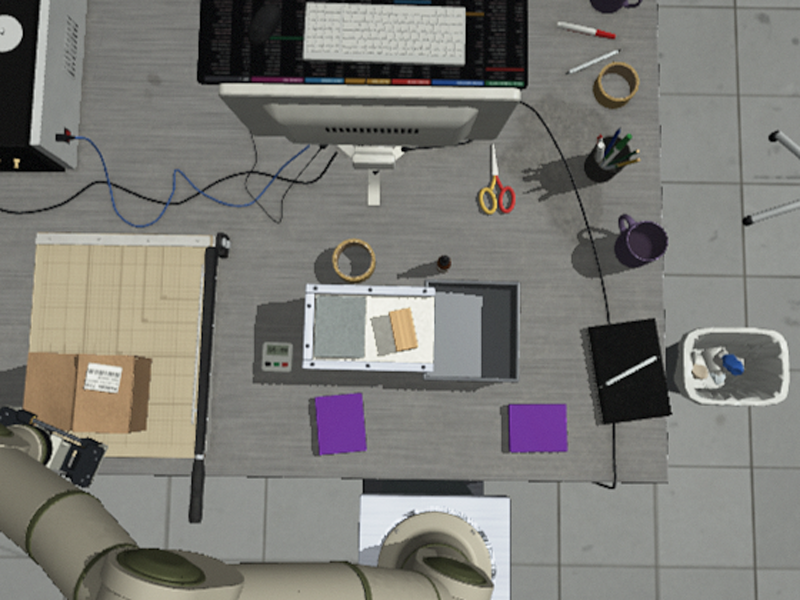

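View pics/side0.png

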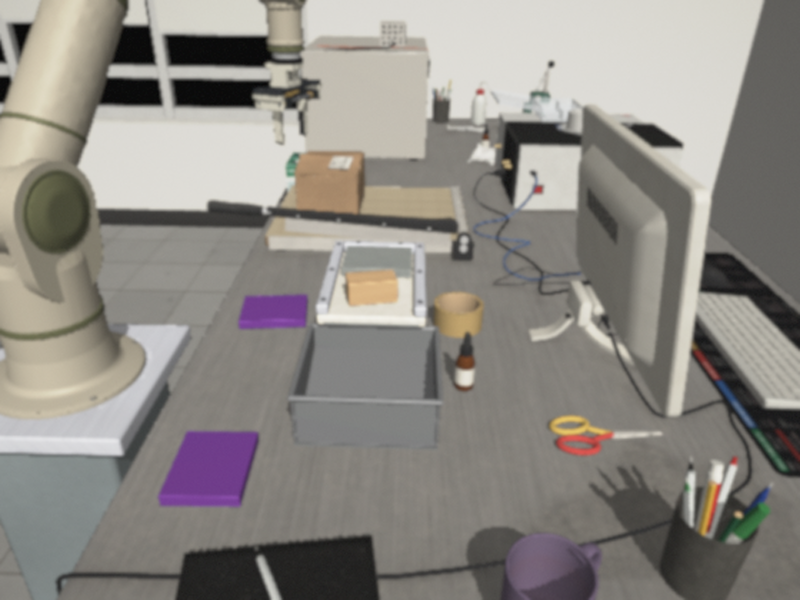

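The top view (800x600) shows the grey slab at (341,326) and the pale block at (402,330). The bin is at (472,331), the tape roll at (353,260), the dropper at (444,263) and the timer at (277,356). Lookalikes: purple slabs (341,424) and (538,428), a second tape roll (617,85), and the brown carton (95,390). I choose the grey slab and the wooden block on the white deck. The side view agrees: slab (378,262), block (372,288), bin (368,375).

```bash
sed -i 's/np.array(im\["rotation"\])/cv2.Rodrigues(np.array(im["rotation"]))[0]/' h.py
python3 - <<'E'
from h import *
top=dict(np.load("top0.npz"));side=dict(np.load("side0.npz"))
print({k:v.shape for k,v in top.items()})
s=.7
P=cloud(top)
for n,(u,v) in dict(slab=(341,326),block=(402,328),deck=(420,350),desk=(230,420),binfloor=(450,331),fenceR=(365,368),fenceL=(365,289),tl=(309,285),tr=(434,292),br=(432,369),bl=(308,365),binend=(517,331),blk1=(391,313),blk2=(408,309),blk3=(417,347),blk4=(397,353),s1=(316,295),s2=(366,298),s3=(364,357),s4=(315,354),tape=(353,243),timer=(277,356),drop=(444,263)).items():
    print(n,np.round(P[int(v*s),int(u*s)],3))
PS=cloud(side)
for n,(u,v) in dict(slab=(378,262),blocktop=(372,276),blockfront=(372,293),deck=(372,312),desk=(560,500),fenceL=(328,285),fenceR=(420,285),rim=(365,402),edgeL=(322,321),edgeR=(425,322)).items():
    print('S',n,np.round(PS[int(v*s),int(u*s)],3))
c=top["color"][170:290,165:395,::-1]
cv2.imwrite("pics/c1.png",cv2.resize(c,(800,417),interpolation=cv2.INTER_CUBIC))
E
```

```text
{'color': (420, 560, 3), 'z_map': (420, 560), 'K': (3, 3), 'eye': (3,), 'rotation': (3,)}
slab [0.496 0.198 0.123]
block [0.493 0.075 0.15 ]
deck [0.453 0.037 0.112]
desk [ 0.3    0.438 -0.002]
binfloor [ 0.498 -0.029  0.032]
fenceR [0.414 0.147 0.134]
fenceL [0.57  0.151 0.133]
tl [0.578 0.263 0.128]
tr [0.567 0.014 0.134]
br [0.413 0.014 0.126]
bl [0.418 0.261 0.13 ]
binend [ 0.496 -0.16   0.084]
blk1 [0.521 0.098 0.151]
blk2 [0.53  0.065 0.146]
blk3 [0.457 0.047 0.152]
blk4 [0.444 0.086 0.113]
s1 [0.56  0.25  0.113]
s2 [0.556 0.149 0.105]
s3 [0.437 0.151 0.122]
s4 [0.44  0.247 0.132]
tape [0.681 0.182 0.038]
timer [0.438 0.342 0.017]
drop [ 0.635 -0.009  0.074]
S slab [0.497 0.177 0.128]
S blocktop [0.493 0.074 0.15 ]
S blockfront [0.494 0.052 0.13 ]
S deck [0.495 0.026 0.111]
S desk [ 0.747 -0.25  -0.001]
S fenceL [0.42  0.082 0.128]
S fenceR [0.572 0.09  0.128]
S rim [ 0.496 -0.167  0.083]
S edgeL [0.418 0.012 0.101]
S edgeR [0.578 0.014 0.102]
```

View pics/c1.png

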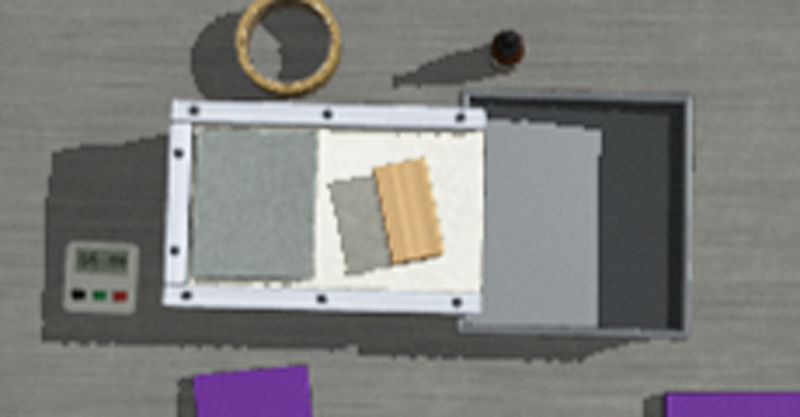

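The close crop confirms the choice: the slab spans (190–315, 128–278), sits grey against the back stop, and the block at (408,212) is turned about 11°. The deck's open edge is at x≈484.

```bash
cat >> h.py <<'E'
def go(tgt,ang=None):
    """tool shift/spin (deg) from current measured pose to world target, jaw direction angle ang"""
    o=ctrl.get_obs();R=cv2.Rodrigues(o["tool_rot"])[0]
    d=R.T@(np.array(tgt)-o["tool_pos"]);a=np.degrees(np.arctan2(R[1,1],R[0,1]))
    print("t",round(o["t"],2),"pos",np.round(o["tool_pos"],4),"jaw",round(a,1),"F",np.round(o["wrist_force"],1),"w",round(o["width"],4),"j7",round(o["joint_positions"][6],2))
    print("shift",np.round(d,4),"spin",None if ang is None else round(-(ang-a),1))
E
python3 - <<'E'
from h import *
top=dict(np.load("top0.npz"))
W=lambda x,y,z: world(top,165+x*230/800-.36,170+y*120/417-.36,z)
f=lambda L,z:np.array([W(*p,z) for p in L])
def show(n,c): print(n,np.round(c.mean(0),4),np.round(c[:,:2],3).tolist(),"sides",np.round([np.linalg.norm(c[i]-c[i-1]) for i in range(len(c))],3))
b=f([(373,168),(425,157),(443,255),(392,266)],.15);show("block",b);v=b[0]-b[3];print(np.degrees(np.arctan2(v[1],v[0])))
k=f([(172,100),(486,108),(482,312),(163,305)],.128);show("deck",k);v=k[0]-k[3];print(np.degrees(np.arctan2(v[1],v[0])));v=k[0]-k[1];print(np.degrees(np.arctan2(v[1],v[0])))
s=f([(194,128),(317,133),(313,280),(189,276)],.128);show("slab",s)
q=f([(465,92),(692,97),(687,336),(462,331)],.084);show("bin",q)
P=cloud(top);m=(P[...,0]>.2)&(P[...,0]<.8)&(P[...,1]>-.3)&(P[...,1]<.45)
print("max z region",P[...,2][m].max(), "carton", P[270,80])
# side-view depth estimate of block top / slab top planes
side=dict(np.load("side0.npz"));S=cloud(side)
for n,c,h in(("block",b.mean(0),.02),("slab",s.mean(0),.035)):
    mm=(abs(S[...,0]-c[0])<h)&(abs(S[...,1]-c[1])<h*.6)&(S[...,2]>.11);print(n,"side z",np.median(S[...,2][mm]),mm.sum())
go([b[:,0].mean(),b[:,1].mean(),.30],101)
E
```

```text
block [0.4888 0.0725 0.15  ] [[0.524, 0.102], [0.533, 0.06], [0.454, 0.044], [0.444, 0.085]] sides [0.081 0.043 0.081 0.042]
11.944766962759774
deck [0.4941 0.1399 0.128 ] [[0.579, 0.268], [0.577, 0.01], [0.409, 0.011], [0.411, 0.271]] sides [0.169 0.259 0.168 0.26 ]
-0.7501706888853089
89.5139500482787
slab [0.4945 0.1993 0.128 ] [[0.556, 0.25], [0.554, 0.148], [0.433, 0.149], [0.435, 0.25]] sides [0.122 0.101 0.121 0.101]
bin [ 0.4949 -0.0701  0.084 ] [[0.597, 0.025], [0.596, -0.168], [0.393, -0.163], [0.394, 0.025]] sides [0.202 0.193 0.202 0.189]
max z region 1.6104406028846905 carton [0.36917732 0.62560748 0.1670467 ]
block side z 0.14864345238160306 78
slab side z 0.12655607204978137 177
t 0.1 pos [0.2686 0.6729 0.2179] jaw 68.2 F [ 0.3 -0.8 -1.1] w 0.0932 j7 -0.08
shift [-0.4271 -0.4762 -0.0814] spin -32.8
```

Request:
drive_tool(commands=[[[0, 0, -0.045, 0], [0, 0, -0.08, 0], [-0.033, -0.037, -0.08, 0], [-0.066, -0.074, -0.08, 0], [-0.09, -0.1, -0.08, 0]]], gripper=100)

```text
t: 0.6
tool_pos: [0.3165, 0.544, 0.2985]
tool_rot: [0.595, 3.084, -0.002]
wrist_force: [-0.0, -0.1, 0.5]
width: 0.0929
```

Request:
drive_tool(commands=[[[-0.033, -0.037, 0, 0], [-0.066, -0.074, 0, 0], [-0.099, -0.111, 0, 0], [-0.132, -0.148, 0, 0], [-0.165, -0.185, 0, 0]]])

```text
t: 1.1
tool_pos: [0.4002, 0.312, 0.2985]
tool_rot: [-0.593, -3.085, 0.0]
wrist_force: [-0.7, 0.1, 0.0]
width: 0.0933
```

Request:
drive_tool(commands=[[[-0.033, -0.037, 0, -6], [-0.066, -0.074, 0, -13], [-0.099, -0.111, 0, -20], [-0.132, -0.148, 0, -27], [-0.165, -0.185, 0, -33]]])

```text
t: 1.6
tool_pos: [0.484, 0.0816, 0.2987]
tool_rot: [-0.316, 3.126, 0.0]
wrist_force: [0.9, 0.5, 0.7]
width: 0.0928
```

```bash
python3 -c "
from h import *
go([.4888,.0725,.20],102)"
```

```text
t 1.6 pos [0.484  0.0816 0.2987] jaw 101.5 F [0.9 0.5 0.7] w 0.0928 j7 1.52
shift [-0.0029 -0.0099  0.0987] spin -0.5
```

Request:
drive_tool(commands=[[[-0.003, -0.01, 0.045, 0], [-0.003, -0.01, 0.09, 0], [-0.003, -0.01, 0.13, 0], [-0.003, -0.01, 0.165, 0], [-0.003, -0.01, 0.179, 0]]])

```text
t: 2.1
tool_pos: [0.4871, 0.0738, 0.1166]
tool_rot: [0.307, -3.122, 0.001]
wrist_force: [0.7, -0.8, 0.1]
width: 0.093
```

Request:
drive_tool(commands=[[[0, 0, 0, 0], [0, 0, 0, 0], [0, 0, 0, 0], [0, 0, 0, 0], [0, 0, 0, 0]]], gripper=0)

```text
t: 2.6
tool_pos: [0.4891, 0.0743, 0.1205]
tool_rot: [-0.308, 3.125, 0.0]
wrist_force: [-0.2, -0.4, 0.2]
width: 0.0574
```

Request:
drive_tool(commands=[[[0, 0, 0, 0], [0, 0, 0, 0], [0, 0, 0, 0]]])

```text
t: 2.9
tool_pos: [0.4889, 0.0742, 0.12]
tool_rot: [-0.307, 3.126, 0.0]
wrist_force: [-0.8, -0.4, 6.5]
width: 0.0439
```

Request:
drive_tool(commands=[[[0, 0, -0.03, 0], [0, 0, -0.06, 0], [0.004, -0.03, -0.09, 4], [0.012, -0.07, -0.09, 8], [0.02, -0.115, -0.09, 12]]])

```text
t: 3.4
tool_pos: [0.4919, -0.0428, 0.2106]
tool_rot: [0.021, 3.139, 0.001]
wrist_force: [0.9, -0.9, -0.8]
width: 0.0436
```

```bash
python3 -c "
from h import *
go([.495,-.11,.04],89.4)"
```

```text
t 3.4 pos [ 0.4919 -0.0428  0.2106] jaw 89.2 F [ 0.9 -0.9 -0.8] w 0.0436 j7 1.62
shift [-0.0037 -0.0672  0.1706] spin -0.2
```

Request:
drive_tool(commands=[[[-0.004, -0.035, 0, 0], [-0.004, -0.067, 0.02, 0], [-0.004, -0.067, 0.06, 0], [-0.004, -0.067, 0.1, 0], [-0.004, -0.067, 0.13, 0]]])

```text
t: 3.9
tool_pos: [0.494, -0.1098, 0.0777]
tool_rot: [-0.022, -3.141, -0.0]
wrist_force: [0.9, 0.1, -0.1]
width: 0.044
```

Request:
drive_tool(commands=[[[0, 0, 0.02, 0], [0, 0, 0.035, 0], [0, 0, 0.038, 0], [0, 0, 0.038, 0]]])

```text
t: 4.3
tool_pos: [0.4943, -0.1096, 0.0413]
tool_rot: [-0.021, -3.14, -0.0]
wrist_force: [-0.4, 1.0, -1.7]
width: 0.0438
```

Request:
drive_tool(commands=[[[0, 0, 0, 0], [0, 0, 0, 0], [0, 0, 0, 0]]], gripper=60)

```text
t: 4.6
tool_pos: [0.4951, -0.1096, 0.0424]
tool_rot: [0.021, 3.14, -0.0]
wrist_force: [-1.1, -0.0, -0.1]
width: 0.0556
```

Request:
drive_tool(commands=[[[0, 0, -0.045, 0], [0, 0, -0.09, 0], [0, 0, -0.135, 0], [0, 0, -0.18, 0], [0, 0.03, -0.2, 8]]])

```text
t: 5.1
tool_pos: [0.4961, -0.0829, 0.2463]
tool_rot: [0.249, 3.125, -0.001]
wrist_force: [0.2, 0.5, -0.1]
width: 0.0561
```

Run:
```python
from h import *
i=ctrl.get_image("side")
cv2.imwrite("pics/s1.png",cv2.resize(i["color"][150:330,180:340,::-1],(640,720),interpolation=cv2.INTER_CUBIC)[:600])
go([.4945,.205,.20],-.6)
```

```text
t 5.15 pos [ 0.497  -0.0754  0.2473] jaw 80.3 F [1.3 4.4 1.6] w 0.0556 j7 1.55
shift [0.0499 0.2758 0.048 ] spin 80.9
```

View pics/s1.png

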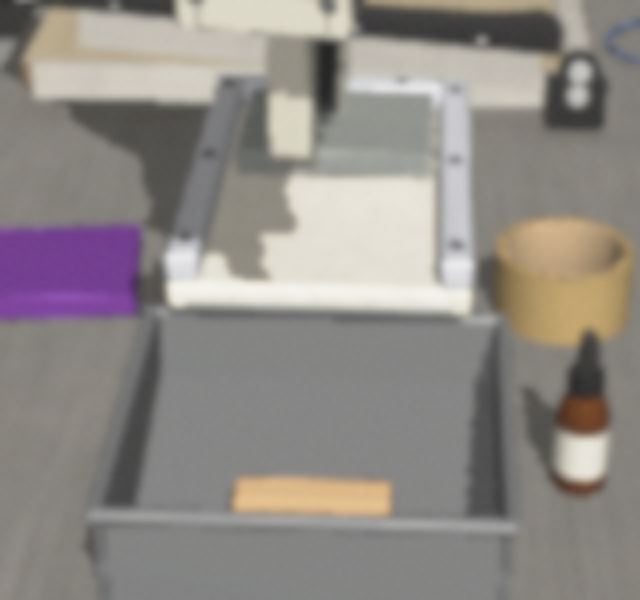

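The crop shows the block lying in the bin along the far wall at (310,495), and the deck now carries only the slab at (335,135).

Request:
drive_tool(commands=[[[0.009, 0.048, 0, 0], [0.018, 0.096, 0, 0], [0.027, 0.144, 0, 0], [0.036, 0.192, 0, 0], [0.044, 0.24, 0, 0]]], gripper=45)

```text
t: 5.65
tool_pos: [0.4873, 0.1663, 0.242]
tool_rot: [0.239, 3.132, 0.001]
wrist_force: [1.8, -0.0, 0.1]
width: 0.0418
```

Request:
drive_tool(commands=[[[0.002, 0.014, 0, 8], [0.006, 0.028, 0, 16], [0.006, 0.033, 0, 24], [0.006, 0.033, 0, 32], [0.006, 0.033, 0, 40]]])

```text
t: 6.15
tool_pos: [0.4868, 0.1983, 0.2418]
tool_rot: [-1.303, -2.859, -0.001]
wrist_force: [0.1, 1.0, -0.2]
width: 0.0417
```

Request:
drive_tool(commands=[[[0, 0, 0, 8], [0, 0, 0, 16], [0, 0, 0, 24], [0, 0, 0, 32], [0, 0, 0, 41]]])

```text
t: 6.65
tool_pos: [0.4868, 0.198, 0.2418]
tool_rot: [-2.214, -2.228, -0.001]
wrist_force: [0.0, 1.1, -0.7]
width: 0.0416
```

```bash
python3 -c "
from h import *
go([.4945,.205,.140],-.6)"
```

```text
t 6.65 pos [0.4868 0.198  0.2418] jaw 0.4 F [ 0.   1.1 -0.7] w 0.0416 j7 -0.2
shift [0.0069 0.0077 0.1018] spin 1.0
```

Request:
drive_tool(commands=[[[0.007, 0.008, 0.04, 1], [0.007, 0.008, 0.075, 1], [0.007, 0.008, 0.095, 1], [0.007, 0.008, 0.105, 1], [0.007, 0.008, 0.105, 1]]])

```text
t: 7.15
tool_pos: [0.4945, 0.2047, 0.1359]
tool_rot: [-2.228, -2.214, 0.003]
wrist_force: [-0.2, -0.0, -0.0]
width: 0.0418
```

Request:
drive_tool(commands=[[[0, 0, 0.002, 0], [0, 0, 0.004, 0], [0, 0, 0.005, 0], [0, 0, 0.005, 0], [0, 0, 0.005, 0]]])

```text
t: 7.65
tool_pos: [0.4952, 0.205, 0.132]
tool_rot: [2.228, 2.215, 0.001]
wrist_force: [-0.7, 0.3, 0.4]
width: 0.0416
```

Request:
drive_tool(commands=[[[0, 0, 0.001, 0], [0, 0, 0.002, 0], [0, 0, 0.002, 0], [0, 0, 0.002, 0]]])

```text
t: 8.05
tool_pos: [0.4951, 0.2049, 0.1296]
tool_rot: [2.228, 2.215, -0.0]
wrist_force: [0.4, -0.6, -0.4]
width: 0.0417
```

Request:
drive_tool(commands=[[[0, 0, 0.001, 0], [0, 0, 0.001, 0], [0, 0, 0.001, 0]]])

```text
t: 8.35
tool_pos: [0.4951, 0.2049, 0.1286]
tool_rot: [2.228, 2.215, -0.0]
wrist_force: [-0.5, -0.2, -0.9]
width: 0.0418
```

Request:
drive_tool(commands=[[[0, 0, 0.001, 0], [0, 0, 0.001, 0], [0, 0, 0.001, 0]]])

```text
t: 8.65
tool_pos: [0.4951, 0.205, 0.1277]
tool_rot: [-2.228, -2.215, -0.0]
wrist_force: [-0.3, -0.1, 1.9]
width: 0.0416
```

Contact begins at z≈0.128, as expected. I continue in small steps.

Request:
drive_tool(commands=[[[0, 0, 0.001, 0], [0, 0, 0.001, 0], [0, 0, 0.001, 0]]])

```text
t: 8.95
tool_pos: [0.4951, 0.2051, 0.1267]
tool_rot: [-2.228, -2.215, -0.0]
wrist_force: [-0.5, 1.5, 4.2]
width: 0.0417
```

Request:
drive_tool(commands=[[[0, 0, 0.001, 0], [0, 0, 0.001, 0], [0, 0, 0.001, 0]]])

```text
t: 9.25
tool_pos: [0.4952, 0.2052, 0.1257]
tool_rot: [-2.228, -2.215, -0.0]
wrist_force: [-1.1, 1.8, 4.3]
width: 0.0419
```

Request:
drive_tool(commands=[[[0, 0, 0.001, 0], [0, 0, 0.002, 0], [0, 0, 0.002, 0]]])

```text
t: 9.55
tool_pos: [0.4952, 0.2053, 0.1237]
tool_rot: [-2.228, -2.215, -0.001]
wrist_force: [-0.9, 1.8, 6.4]
width: 0.0417
```

Request:
drive_tool(commands=[[[0, 0, 0.001, 0], [0, 0, 0.002, 0], [0, 0, 0.002, 0]]])

```text
t: 9.85
tool_pos: [0.4952, 0.2054, 0.1218]
tool_rot: [-2.228, -2.215, -0.001]
wrist_force: [-2.6, 2.3, 8.8]
width: 0.0419
```

Request:
drive_tool(commands=[[[0, 0, 0.001, 0], [0, 0, 0.002, 0], [0, 0, 0.002, 0]]])

```text
t: 10.15
tool_pos: [0.4952, 0.2055, 0.1199]
tool_rot: [-2.228, -2.215, -0.001]
wrist_force: [-1.6, 2.7, 9.8]
width: 0.0418
```

Request:
drive_tool(commands=[[[0, 0, 0.001, 0], [0, 0, 0.002, 0], [0, 0, 0.003, 0], [0, 0, 0.003, 0]]])

```text
t: 10.55
tool_pos: [0.4952, 0.2056, 0.1171]
tool_rot: [-2.228, -2.215, -0.002]
wrist_force: [-1.9, 2.4, 11.2]
width: 0.0416
```

Request:
drive_tool(commands=[[[0, 0, 0.001, 0], [0, 0, 0.002, 0], [0, 0, 0.003, 0], [0, 0, 0.003, 0]]])

```text
t: 10.95
tool_pos: [0.4952, 0.2057, 0.1143]
tool_rot: [-2.227, -2.215, -0.002]
wrist_force: [-3.0, 2.8, 13.7]
width: 0.042
```

Request:
drive_tool(commands=[[[0, 0, 0.002, 0], [0, 0, 0.003, 0], [0, 0, 0.004, 0], [0, 0, 0.004, 0]]])

```text
t: 11.35
tool_pos: [0.4952, 0.2057, 0.1104]
tool_rot: [-2.227, -2.214, -0.002]
wrist_force: [-3.5, 1.4, 16.9]
width: 0.0422
```

Request:
drive_tool(commands=[[[-0.003, 0, 0, 0], [-0.006, 0, -0.001, 0], [-0.01, 0, -0.0015, 0]]])

```text
t: 11.65
tool_pos: [0.4967, 0.1979, 0.1125]
tool_rot: [-2.226, -2.216, -0.008]
wrist_force: [-1.5, 10.0, 16.8]
width: 0.0418
```

Request:
drive_tool(commands=[[[-0.005, 0, -0.001, 0], [-0.01, 0, -0.0017, 0], [-0.015, 0, -0.0025, 0], [-0.02, 0, -0.0033, 0]]])

```text
t: 12.05
tool_pos: [0.497, 0.1776, 0.116]
tool_rot: [2.226, 2.216, 0.009]
wrist_force: [-0.2, 8.8, 17.0]
width: 0.0423
```

Run:
```python
from h import *
i=ctrl.get_image("side")
cv2.imwrite("pics/s2.png",cv2.resize(i["color"][150:260,200:330,::-1],(709,600),interpolation=cv2.INTER_CUBIC))
go([.4945,.205,.140],-.6)
```

```text
t 12.1 pos [0.497  0.1766 0.1161] jaw -0.3 F [-0.4  8.3 18.5] w 0.042 j7 -0.03
shift [ 0.0284 -0.0025 -0.0238] spin 0.3
```

View pics/s2.png

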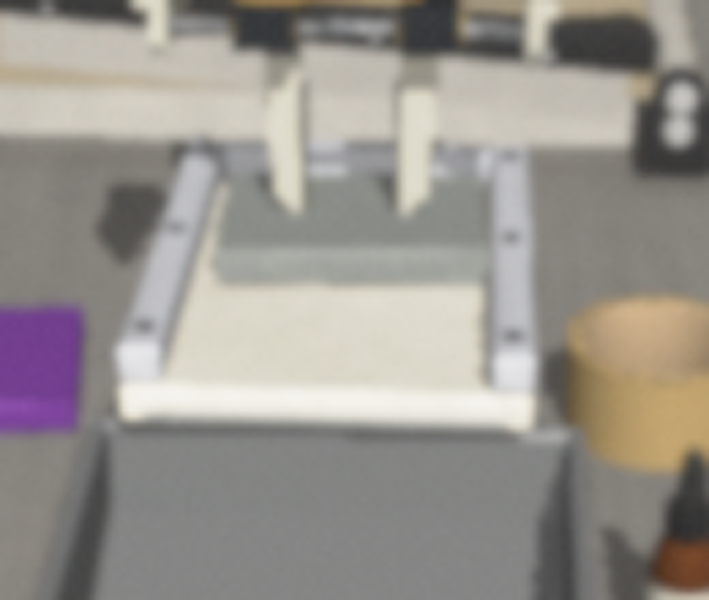

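The crop shows the slab moving with the fingers: its front face is at (350,265), and a gap has opened behind it. I continue the draw.

Request:
drive_tool(commands=[[[-0.005, 0, -0.0009, 0], [-0.01, -0.001, -0.0018, 0], [-0.015, -0.001, -0.0026, 0], [-0.02, -0.001, -0.0034, 0]]])

```text
t: 12.5
tool_pos: [0.4959, 0.1574, 0.1193]
tool_rot: [2.226, 2.216, 0.009]
wrist_force: [-0.9, 9.2, 18.0]
width: 0.0417
```

Request:
drive_tool(commands=[[[-0.005, 0, -0.0007, 0], [-0.01, 0, -0.0014, 0], [-0.015, 0, -0.002, 0], [-0.02, 0, -0.0026, 0]]])

```text
t: 12.9
tool_pos: [0.4955, 0.1374, 0.1219]
tool_rot: [-2.226, -2.216, -0.008]
wrist_force: [-1.3, 9.3, 19.0]
width: 0.0416
```

Request:
drive_tool(commands=[[[-0.005, 0, -0.0007, 0], [-0.01, 0, -0.0014, 0], [-0.015, 0, -0.002, 0], [-0.02, 0, -0.0026, 0]]])

```text
t: 13.3
tool_pos: [0.4951, 0.1172, 0.1244]
tool_rot: [-2.226, -2.216, -0.007]
wrist_force: [-1.0, 8.8, 18.9]
width: 0.0422
```

Request:
drive_tool(commands=[[[-0.005, 0, -0.0005, 0], [-0.01, 0, -0.001, 0], [-0.012, 0, -0.0012, 0]]])

```text
t: 13.6
tool_pos: [0.4949, 0.1049, 0.1256]
tool_rot: [-2.227, -2.216, -0.007]
wrist_force: [-2.1, 9.5, 18.9]
width: 0.042
```

Request:
drive_tool(commands=[[[0, 0, -0.01, 0], [0, 0, -0.03, 0], [0.04, 0, -0.03, 0], [0.075, 0, -0.03, 0], [0.075, 0, -0.03, 0]]])

```text
t: 14.1
tool_pos: [0.4937, 0.1825, 0.154]
tool_rot: [-2.221, -2.22, -0.001]
wrist_force: [0.1, 0.2, 0.1]
width: 0.0417
```

Run:
```python
from h import *
i=ctrl.get_image("top")
cv2.imwrite("pics/t2.png",cv2.resize(i["color"][170:290,165:395,::-1],(800,417),interpolation=cv2.INTER_CUBIC))
i=ctrl.get_image("side")
cv2.imwrite("pics/s3.png",cv2.resize(i["color"][150:260,200:330,::-1],(709,600),interpolation=cv2.INTER_CUBIC))
np.savez("s3.npz",**i)
go([.4945,.18,.119],-.6)
```

```text
t 14.2 pos [0.4935 0.1781 0.154 ] jaw -0.3 F [-0.4 -0.5 -0.8] w 0.0419 j7 -0.08
shift [0.0019 0.001  0.035 ] spin 0.3
```

View pics/s3.png

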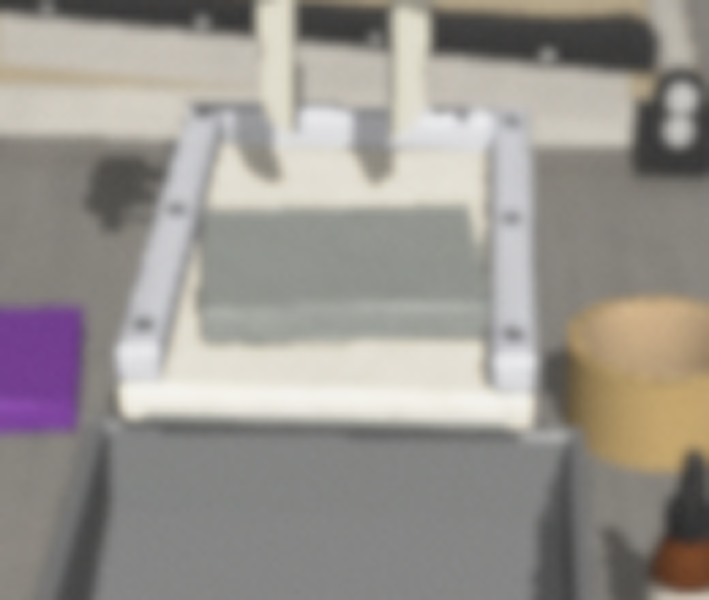

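The slab now lies mid-deck with its rear top edge at crop (205–468, 207). It is yawed slightly and free of the fences, with clear deck behind it.

Run:
```python
from h import *
i=dict(np.load("s3.npz"))
for n,x,y in(("rl",203,208),("rr",468,206),("fl",203,309),("fr",484,304)): print(n,world(i,200+x/5.454-.4,150+y/5.454-.4,.128))
```

```text
rl [0.43168825 0.14488203 0.128     ]
rr [0.55151498 0.15304049 0.128     ]
fl [0.44139447 0.04721893 0.128     ]
fr [0.55832174 0.05725287 0.128     ]
```

Request:
drive_tool(commands=[[[0, 0, 0.015, 0], [0, 0, 0.03, 0], [0, 0, 0.035, 0], [0, 0, 0.035, 0]]])

```text
t: 14.6
tool_pos: [0.4936, 0.1764, 0.1187]
tool_rot: [-2.23, -2.212, 0.003]
wrist_force: [-0.5, 0.0, -1.1]
width: 0.0418
```

Request:
drive_tool(commands=[[[-0.005, 0, 0, 0], [-0.01, 0, 0, 0], [-0.015, 0, 0, 0], [-0.02, 0, 0, 0], [-0.025, 0, 0, 0]]])

```text
t: 15.1
tool_pos: [0.4941, 0.1527, 0.1196]
tool_rot: [2.228, 2.214, 0.001]
wrist_force: [0.4, 0.8, 0.3]
width: 0.0421
```

Request:
drive_tool(commands=[[[-0.005, 0, 0, 0], [-0.01, 0, 0, 0], [-0.015, 0, 0, 0], [-0.02, 0, 0, 0]]])

```text
t: 15.5
tool_pos: [0.4935, 0.1326, 0.1192]
tool_rot: [-2.228, -2.215, 0.0]
wrist_force: [0.6, 1.2, 1.4]
width: 0.0416
```

Request:
drive_tool(commands=[[[-0.008, 0, 0, 0], [-0.016, 0, 0, 0], [-0.024, 0, 0, 0], [-0.032, 0, 0, 0], [-0.04, 0, 0, 0]]])

```text
t: 16.0
tool_pos: [0.4933, 0.0921, 0.1192]
tool_rot: [-2.229, -2.214, 0.0]
wrist_force: [-0.8, 1.2, -1.0]
width: 0.0418
```

Request:
drive_tool(commands=[[[-0.006, 0, 0, 0], [-0.012, 0, 0, 0], [-0.018, 0, 0, 0], [-0.024, 0, 0, 0]]])

```text
t: 16.4
tool_pos: [0.4933, 0.0686, 0.1193]
tool_rot: [2.228, 2.215, 0.0]
wrist_force: [-0.1, 1.5, 0.1]
width: 0.0417
```

Request:
drive_tool(commands=[[[-0.005, 0, 0, 0], [-0.01, 0, 0, 0], [-0.015, 0, 0, 0]]])

```text
t: 16.7
tool_pos: [0.4932, 0.0534, 0.1192]
tool_rot: [2.228, 2.214, -0.0]
wrist_force: [0.1, -0.0, 0.1]
width: 0.0423
```

Run:
```python
from h import *
i=ctrl.get_image("side")
cv2.imwrite("pics/s4.png",cv2.resize(i["color"][150:320,180:340,::-1],(565,600),interpolation=cv2.INTER_CUBIC))
go([.4945,.0,.119],-.6)
```

```text
t 16.75 pos [0.4931 0.0525 0.1193] jaw -0.4 F [ 0.2 -0.7  0.8] w 0.0418 j7 0.16
shift [-0.0525  0.0018  0.0003] spin 0.2
```

View pics/s4.png

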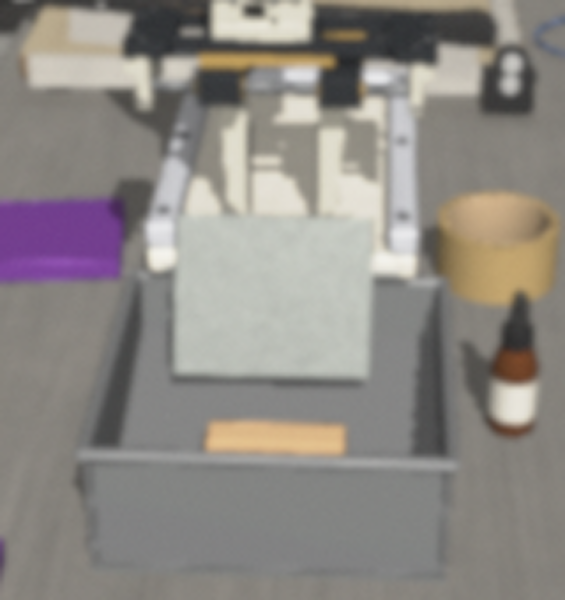

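The slab has tipped over the edge, with its face at (270,295), and is falling or leaning steeply. I let time pass and look again.

Request:
drive_tool(commands=[[[0, 0, 0, 0], [0, 0, 0, 0], [0, 0, 0, 0], [0, 0, 0, 0], [0, 0, 0, 0]]])

```text
t: 17.25
tool_pos: [0.4931, 0.0541, 0.1192]
tool_rot: [-2.228, -2.215, -0.0]
wrist_force: [0.2, 0.1, 0.3]
width: 0.0417
```

Run:
```python
from h import *
i=ctrl.get_image("side")
cv2.imwrite("pics/s5.png",cv2.resize(i["color"][150:320,180:340,::-1],(565,600),interpolation=cv2.INTER_CUBIC))
```

```text
(no output)
```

View pics/s5.png

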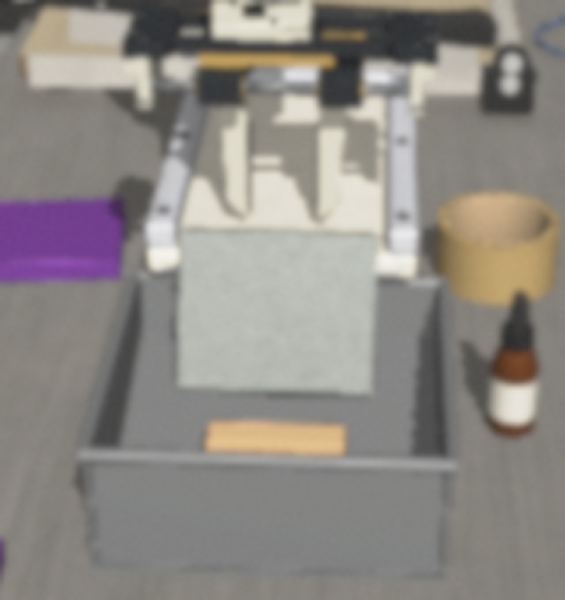

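The slab leans, its top at (280,230) on the deck edge and its foot at (275,388) on the floor. I push its upper edge further out.

Request:
drive_tool(commands=[[[-0.008, 0, 0, 0], [-0.016, 0, 0, 0], [-0.024, 0, 0, 0], [-0.03, 0, 0, 0]]])

```text
t: 17.7
tool_pos: [0.493, 0.0228, 0.1193]
tool_rot: [2.229, 2.213, -0.0]
wrist_force: [-0.0, 0.2, 0.4]
width: 0.0418
```

Request:
drive_tool(commands=[[[-0.006, 0, 0, 0], [-0.012, 0, 0, 0], [-0.018, 0, 0, 0], [-0.024, 0, 0, 0]]])

```text
t: 18.1
tool_pos: [0.4928, -0.0006, 0.1192]
tool_rot: [2.228, 2.214, 0.0]
wrist_force: [-0.7, 1.3, -0.3]
width: 0.0421
```

Request:
drive_tool(commands=[[[-0.006, 0, 0, 0], [-0.012, 0, 0, 0], [-0.018, 0, 0, 0], [-0.024, 0, 0, 0]]])

```text
t: 18.5
tool_pos: [0.4927, -0.0245, 0.1192]
tool_rot: [2.228, 2.215, 0.0]
wrist_force: [0.2, 0.0, 0.4]
width: 0.0418
```

Run:
```python
from h import *
i=ctrl.get_image("side")
cv2.imwrite("pics/s6.png",cv2.resize(i["color"][150:320,180:340,::-1],(565,600),interpolation=cv2.INTER_CUBIC))
P=cloud(i)
for x,y in((275,240),(275,270),(275,300),(275,330),(275,360),(275,385),(275,400)): print(x,y,np.round(P[int(150+y/3.53),int(180+x/3.53)],3))
```

```text
275 240 [0.488 0.034 0.109]
275 270 [0.489 0.013 0.098]
275 300 [0.488 0.024 0.07 ]
275 330 [0.488 0.022 0.047]
275 360 [0.489 0.006 0.035]
275 385 [ 0.491 -0.021  0.032]
275 400 [ 0.495 -0.095  0.073]
```

View pics/s6.png

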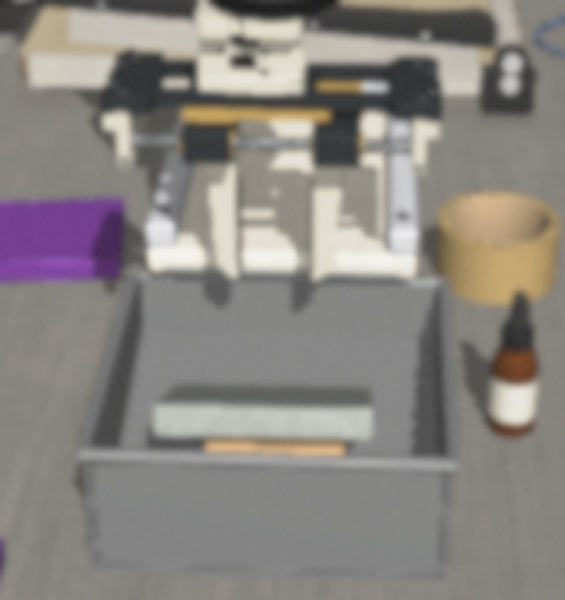

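The slab has dropped in. Only its top edge shows, at (265,420), next to the block at (275,447). I retract the tool and check where it settles.

Request:
drive_tool(commands=[[[0, 0, -0.03, 0], [0, 0, -0.07, 0], [0, 0, -0.11, 0], [0.04, 0, -0.14, 0], [0.08, 0, -0.15, 0]]])

```text
t: 19.05
tool_pos: [0.4944, 0.0559, 0.2724]
tool_rot: [2.23, 2.209, 0.007]
wrist_force: [0.6, -0.4, -0.6]
width: 0.0417
```

Request:
drive_tool(commands=[[[0.04, 0, 0, 0], [0.09, 0, 0, 0], [0.13, 0, 0, 0], [0.16, 0, 0, 0], [0.16, 0, 0, 0]]])

```text
t: 19.55
tool_pos: [0.4935, 0.2208, 0.2688]
tool_rot: [-2.22, -2.221, -0.001]
wrist_force: [0.3, -0.4, 0.1]
width: 0.0416
```

Run:
```python
from h import *
i=ctrl.get_image("side");t=ctrl.get_image("top")
a=cv2.resize(i["color"][230:300,190:330,::-1],(600,300),interpolation=cv2.INTER_CUBIC)
b=cv2.resize(t["color"][190:275,290:370,::-1],(282,300),interpolation=cv2.INTER_CUBIC)
cv2.imwrite("pics/e1.png",cv2.resize(np.hstack([a,b]),(794,270)))
P=cloud(t);Q=cloud(i)
for x in(.46,.495,.53):
  for n,C in(("top",P),("side",Q)):
    m=(abs(C[...,0]-x)<.004)&(C[...,1]>-.16)&(C[...,1]<.005)&(C[...,2]<.15)
    q=C[m];q=q[np.argsort(-q[:,1])];print(n,x,[(round(float(a[1]),3),round(float(a[2]),3)) for a in q[::max(1,len(q)//14)]])
```

```text
top 0.46 [(0.005, 0.04), (-0.005, 0.031), (-0.02, 0.028), (-0.035, 0.028), (-0.048, 0.053), (-0.06, 0.057), (-0.069, 0.057), (-0.079, 0.071), (-0.088, 0.069), (-0.097, 0.073), (-0.108, 0.081), (-0.116, 0.085), (-0.124, 0.087), (-0.141, 0.055), (-0.158, 0.076)]
side 0.46 [(0.005, 0.035), (-0.003, 0.035), (-0.01, 0.032), (-0.017, 0.034), (-0.041, 0.045), (-0.074, 0.063), (-0.104, 0.079), (-0.114, 0.053), (-0.117, 0.086), (-0.127, 0.085), (-0.129, 0.084), (-0.13, 0.088), (-0.131, 0.079), (-0.134, 0.078), (-0.16, 0.002)]
top 0.495 [(0.005, 0.037), (-0.007, 0.035), (-0.019, 0.036), (-0.029, 0.032), (-0.038, 0.027), (-0.048, 0.056), (-0.057, 0.05), (-0.068, 0.062), (-0.083, 0.067), (-0.093, 0.079), (-0.105, 0.078), (-0.115, 0.088), (-0.124, 0.092), (-0.141, 0.05), (-0.158, 0.02)]
side 0.495 [(0.005, 0.036), (-0.003, 0.036), (-0.009, 0.035), (-0.015, 0.033), (-0.052, 0.051), (-0.083, 0.068), (-0.108, 0.08), (-0.113, 0.054), (-0.118, 0.053), (-0.125, 0.088), (-0.128, 0.084), (-0.129, 0.081), (-0.131, 0.077), (-0.133, 0.074), (-0.16, 0.056)]
top 0.53 [(0.003, 0.043), (-0.007, 0.039), (-0.019, 0.029), (-0.035, 0.03), (-0.045, 0.046), (-0.054, 0.051), (-0.065, 0.059), (-0.074, 0.066), (-0.083, 0.064), (-0.093, 0.075), (-0.107, 0.081), (-0.118, 0.089), (-0.127, 0.086), (-0.153, 0.01), (-0.16, 0.068)]
side 0.53 [(0.004, 0.04), (-0.002, 0.036), (-0.009, 0.036), (-0.014, 0.034), (-0.019, 0.032), (-0.061, 0.055), (-0.078, 0.065), (-0.108, 0.081), (-0.112, 0.054), (-0.116, 0.053), (-0.123, 0.089), (-0.127, 0.087), (-0.129, 0.082), (-0.13, 0.075), (-0.131, 0.074), (-0.134, 0.082)]
```

View pics/e1.png

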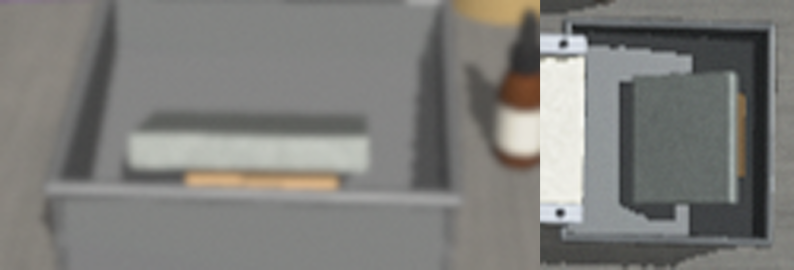

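The slab now lies inside the bin, tilted with one side on the block, which sits at the far wall. Its top face runs from (y −0.04, z 0.045) to (y −0.127, z 0.088). Its centre is therefore near (0.495, −0.085, 0.058), below the rim. One stillness check, a bystander check, then hand-in.

Request:
drive_tool(commands=[[[0, 0, 0, 0], [0, 0, 0, 0], [0, 0, 0, 0], [0, 0, 0, 0], [0, 0, 0, 0]]])

```text
t: 20.15
tool_pos: [0.4942, 0.2156, 0.2693]
tool_rot: [2.229, 2.214, 0.0]
wrist_force: [0.2, -0.5, -0.3]
width: 0.0417
```

Run:
```python
from h import *
a=ctrl.get_image("side")["color"].astype(int)
for _ in range(8): b=ctrl.get_image("side")["color"].astype(int)
r=np.s_[230:300,190:330];print("bin change",abs(a[r]-b[r]).mean(),abs(a[r]-b[r]).max())
t=ctrl.get_image("top")["color"].astype(int);t0=np.load("top0.npz")["color"].astype(int)
for n,(u,v,w) in dict(tape=(247,182,18),timer=(194,249,14),dropper=(311,184,8)).items():
    c=t0[v-w:v+w,u-w:u+w].astype(np.uint8);L=t[v-w-8:v+w+8,u-w-8:u+w+8].astype(np.uint8)
    m=cv2.minMaxLoc(cv2.matchTemplate(L,c,cv2.TM_CCOEFF_NORMED));print(n,"score",round(m[1],2),"px shift",m[3][0]-8,m[3][1]-8)
print(ctrl.get_obs()["wrist_force"],ctrl.get_obs()["t"])
print(ctrl.close_job())
```

```text
bin change 0.687891156462585 5
tape score 0.81 px shift 0 0
timer score 0.5 px shift 0 0
dropper score 1.0 px shift 0 0
[ 0.04434241  0.58082718 -0.27895754] 20.65
the job is handed in; nothing more can be done
None
```

The slab and the block are both in the scrap bin, and I handed the job in at about 20.7 s. `close_job` gives no verdict, so this rests on my own last checks.

**What I did:**
- **Block:** I gripped it across its 44 mm side and set it down along the bin's far wall.
- **Slab:** I pressed it at about 17–19 N, with the deck dipping about 18 mm, and drew it about 100 mm from the back stop. I then pushed it over the open end from behind. It first hung leaning on the deck edge, and one more light push, with readings up to about 1.3 N, dropped it in.

**Last checks:**
- **Slab position:** it lies tilted with one side on the block. Its centre is at about z 0.058 m (rim 0.084 m) and inside the bin's outline. Its upper edge stands about level with the rim, at about 0.088 m.
- **Block position:** it lies on the bin floor under the slab's raised side.
- **Rest and contact:** pictures 0.4 s apart showed only image noise in the bin. The arm was clear, with a wrist force under 1 N.
- **Bystanders:** template matching gave zero pixel shift for the tape roll, timer and dropper bottle. The timer's match score was low (0.5) and the tape roll's was 0.81. I put both down to the arm's shadow or cover, so those two checks are weaker. The gripper did not come near either one.

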